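# Hold a sample jar down on the vortex mixer

### The job

The red-capped sample jar has to be shaken on the vortex mixer, which runs only while its sprung cup head is held part way down. Slide the lid of the grey sample box all the way open, take out the red-capped jar, stand it upright in the mixer's cup and press the cup head down about half of its 10 mm travel, neither resting at the top nor bottomed. Keep it there for about three seconds and finish still holding the jar pressed down like that; leave the other two jars in the box and everything else on the bench where it is.

Things in the scene. Friction and masses are not known exactly. Their poses are not given: they have to be found in the camera images.
- sample_box: grey open box, fixed, 180 (x) x 112 (y) x 86 mm high, walls and floor 6 mm; side lips to 98 mm. Origin: centre of underside; x: long axis, away from the robot. Inside (100 mm wide) a black foam block, its top 40 mm above the underside, has three 33 mm square wells on the long axis at x = -48, -6, +36 mm, a jar in each, standing on the floor; beside each cap (y) there is room for a finger
- lid (a joint): travel of the blue lid along the box's +x axis, m: 0 shut, 0.15 fully open at its stop; starts shut or up to 0.03 open. Slides with 1.5 N of friction and stays where left. Lid 176 x 102 x 6 mm, upper face 93 mm above the bench
- lid_grip (a point): middle of the top face of the black ridge on the lid, 109 mm above the bench. The ridge is 14 mm thick (box x), 56 mm long (box y) and stands 16 mm above the lid, near its robot-side end: at box x = -68 mm when shut, +82 mm when fully open. Axes as the box
- red_jar: amber glass sample jar with a RED screw cap: the one to be shaken. 72 mm tall, glass 30 mm in diameter, cap 31 mm in diameter and 19 mm high at its top, about 80 g. Origin: centre of its underside, z up. In any one of the three wells of the box, under the lid at first
- yellow_jar: the same jar with a yellow cap; stays in the box
- green_jar: the same jar with a green cap; stays in the box
- mixer: vortex mixer fixed to the bench: white case 165 (x) x 122 (y) x 104 mm high with a blue control panel towards the robot, a grey collar on top to 125 mm and above it the black rubber cup head. Origin: centre of its underside, z up; the head's vertical axis is at x = +15 mm, y = 0
- cup_head (a joint): how far the sprung cup head is pressed down, m: 0 at rest (up), 0.010 bottomed on the collar. It starts to sink at about 2 N and needs 0.7 N more per mm (5.5 N half way, 9 N at the bottom); springs back when let go. A jar's own weight does not sink it
- cup_floor (a point): centre of the flat floor inside the cup head, moving with it: 143 mm above the bench at rest, 138 mm half pressed. Cup open upward, 14 mm deep, 36 mm wide inside at the floor, 46 mm at the rim (rim 157 mm above the bench at rest, 54 mm outer diameter)
- palette_knife: palette knife with a wooden handle lying on the bench, 200 mm long, 30 mm high at most; origin under its middle. Leave alone
- stir_stick: flat wooden stirring stick, 150 x 18 x 4 mm, lying on the bench; origin under its middle. Leave alone
- brush: paint brush lying on the bench; origin under its middle. Leave alone
- pigment_tub: white tub with a blue lid, 98 mm in diameter, 54 mm tall; origin at the centre of its underside. Leave alone
- paint_can: red paint can, 96 mm in diameter, 115 mm tall; origin at the centre of its underside. Leave alone
- white_bottle: white plastic bottle, 68 mm in diameter, 170 mm tall; origin at the centre of its underside. Leave alone
Mind the look-alikes: they are no part of the job. What is shaped like the mixer but green is not meant.

How it is judged:
By the outcome, as a careful person would: the job done as asked, in the order asked, and still so for the second after the job is handed in, while the arm keeps its last pose, push and grip.
It also fails if it takes over 64 s, if anything falls off the work surface, if the arm or the gripper's body presses on something with over 40 N, if the wrist force passes 120 N, or if a joint passes its speed limit or range.

### The arm

A 6-joint arm with a two-finger parallel gripper is mounted at the origin on the work surface. World frame = base frame: x ahead of the robot, y to its left, z up, the work surface at z = 0. Lengths are in mm, angles in rad, forces in N, time in s.
With the tool pointing down it reaches from about 350 to 775 mm from the base axis. Payload 7.3 kg.
Tool frame: the origin (TCP) lies at the centre of the arm's flange, where the gripper is bolted on; the fingertips stand 178 mm ahead of it and the grasp point (between the pads) lies 159 mm ahead of it; z points along the fingers, y is the line along which they close (so a half turn about z gives the same grasp; the last joint's range is limited). The gripper opens to 92 mm and grips with 3 to 60 N. Pads are 19 mm wide; open, the fingers measure 130 mm over their backs; the gripper's body (75 mm by 190 mm) begins 47 mm behind the grasp point.
Start: joints at [-1.283, 0.342, 1.524, -0, 1.275, -0.146], TCP at [220.688, -476.366, 404.741] pointing down, gripper open.
Joint ranges: [-2.53, 2.53], [-0.77, 2.02], [0.04, 2.7], [-1, 4.14], [0.28, 2.66], [-3.11, 3.11]. Speed limits (rad/s): [2.57, 2.57, 3.14, 3.14, 3.14, 3.14].

### API

Orientations are given as [roll, pitch, yaw] about the fixed x, y, z axes, in that order (R = Rz(yaw) Ry(pitch) Rx(roll)).
In Python, from plant import * gives the robot as it stands. The module is installed in compiled form; this text tells all that it offers.
- The arm moves only by the shell command python3 -m inch 'ROWS'. ROWS is JSON, a list of rows, each a list of 5 numbers: the shift along the tool's x, y, z in m, then the turn about the tool's z in rad, then the opening, from 0 (shut) to 1 (fully open). In form: [[tx, ty, tz, spin, claw], ...]. A call has 1 to 8 rows; each row is the pose to reach, as a shift and turn from the pose commanded when the call began, along the tool's axes at that moment; what a row does not reach only later rows make up. A row lasts 1/12 s, in which the tool goes at most 41.7 mm and 7.16 degrees, less where a joint would pass 70% of its speed; a pose out of reach is approached as far as the arm can. A call with a gripper value outside its range is refused whole. The fingers move at their own pace and stop on an object; the grip force is fixed at half the most. Time passes only in rows, so rows that repeat a pose let the fingers close. It gives the time, the measured TCP pose, the force, the opening and the grip force at its end, in the units of the state.
- get_obs(): the state, without advancing time (a new reading comes with each control period).
- capture(name): name is "side" or "top" or "wrist"; returns a dict with "color" (400x640x3 uint8, red, green, blue), "intrinsics" (3x3 intrinsics, pixels), "distortion" ([k1, k2, p1, p2, k3] as OpenCV has them; the pictures are not rectified), "pose" (4x4, takes a point from camera to world coordinates). Camera axes: x right, y down, z forward; pixel columns grow to the right and rows downward; lengths in mm; the calibration is good to about 2 mm. A picture is of the moment at which its call begins. There is no depth.
- close_job(): hands the job in; it is judged then, once.
Trained networks look in a picture, given as the dict that the camera call returned (one of the last four; its "shot" number tells which), for a name from the list of things; names that differ only in an ending like _2 or _b are one class to them, and where a whole thing is asked for, a point or a joint stands for the part that bears it (a point fixed in the world has none). Each returns a list of dicts, best first, with "conf" (0 to 1); they miss things now and then, are a little off and sometimes report something else, mostly with a low value. They report only what shows in the picture. A call takes as long as a camera call. They do not tell look-alikes from the thing itself.
- look_for(picture, target): "rect" ([centre column, centre row, width, height] in pixels, round what is visible of it).
- trace(picture, target): "pixels" (400x640 bool, what is visible of it) and "rect" ([centre column, centre row, width, height] in pixels, round what is visible of it).
- tip_of(picture, target): "centre" ([column, row] in pixels: a listed point, or the origin of a listed thing).
The state is a dict: "time": time; "joint_positions": joint angles; "dq": joint speeds; "tau": joint torques, N m; "tool_pos": TCP position; "tcp_rot": TCP orientation; "contact_force": force on the tool from outside, world axes, zero at the start; "moment": the same for the moment, N m; "grip_width": finger opening in mm; "finger_force": force on a finger pad.
Only numpy, scipy, OpenCV 4.12 (cv2) and the standard library are available. Lean on these libraries where they do the work, as an engineer would, in place of code of your own. Each camera call takes 0.05 s, during which the arm holds its last target. There are 200 camera calls.

## Working session

There is one attempt and no reset: what is moved stays moved. The work goes in short steps, Python scripts to look and compute and a shell command to move; the robot and the scene stay as the last step left them, time stands still between calls to the robot, and variables do not carry over. Pictures are saved under pics/ and viewed, at most 10 in all, crops included, and the job is handed in when it is done.

```bash
mkdir -p pics; cat > h.py <<'E'
from plant import *
import numpy as np, cv2
from scipy.spatial.transform import Rotation as R
def save(p,name): cv2.imwrite('pics/'+name,p['color'][:,:,::-1])
def ray(p,px):
    u=cv2.undistortPoints(np.array([[px]],float),np.array(p['intrinsics'],float),np.array(p['distortion'],float))[0,0]
    T=np.array(p['pose']); d=T[:3,:3]@np.array([u[0],u[1],1]); return T[:3,3],d
def atz(p,px,z):
    o,d=ray(p,px); return o+d*(z-o[2])/d[2]
def proj(p,X):
    T=np.linalg.inv(np.array(p['pose'])); 
    return cv2.projectPoints(np.array(X,float).reshape(-1,1,3),cv2.Rodrigues(T[:3,:3])[0],T[:3,3],np.array(p['intrinsics'],float),np.array(p['distortion'],float))[0][:,0]
E
python3 - <<'E'
from h import *
o=get_obs(); print({k:np.round(v,3) for k,v in o.items()})
t=capture('top'); s=capture('side')
im=np.vstack([t['color'],s['color']]); 
cv2.imwrite('pics/a.png',cv2.resize(im[:,:,::-1],(480,600),interpolation=cv2.INTER_AREA)) if 0 else None
save(t,'top.png');save(s,'side.png')
for n,p in (('top',t),('side',s)):
    print(n,np.round(p['pose'],2).tolist())
    for k in ['sample_box','lid_grip','mixer','cup_floor','cup_head','red_jar']:
        for d in tip_of(p,k)[:3]: print(n,k,np.round(d['centre'],1),round(d['conf'],2))
E
```

```text
{'time': np.float64(0.0), 'joint_positions': array([-1.283,  0.343,  1.525, -0.   ,  1.275, -0.146]), 'dq': array([-0.001, -0.   , -0.   , -0.001,  0.001, -0.002]), 'tau': array([ -0.   , -43.124, -24.422,   0.072,   0.056,  -0.   ]), 'tool_pos': array([ 220.635, -476.237,  404.036]), 'tcp_rot': array([-3.14 , -0.   ,  0.434]), 'contact_force': array([-0.531, -0.044, -0.393]), 'moment': array([-0.003,  0.026,  0.031]), 'finger_force': np.float64(0.0), 'grip_width': np.float64(91.615)}
top [[-0.08, -0.97, 0.23, 185.26], [-1.0, 0.08, -0.01, 3.46], [-0.01, -0.23, -0.97, 1391.09], [0.0, 0.0, 0.0, 1.0]]
top sample_box [357.  208.6] 0.79
top lid_grip [368.9 218.4] 0.6
top mixer [249.4 285.3] 0.82
top mixer [247.6 208.2] 0.68
top mixer [436.9 211.3] 0.5
top cup_floor [242.9 274.9] 0.54
top cup_floor [239.2 190.8] 0.49Traceback (most recent call last):
  File "<stdin>", line 10, in <module>
ValueError: it knows: brush, cup_floor, green_jar, lid_grip, mixer, paint_can, palette_knife, pigment_tub, red_jar, sample_box, stir_stick, white_bottle, yellow_jar
```

View pics/top.png

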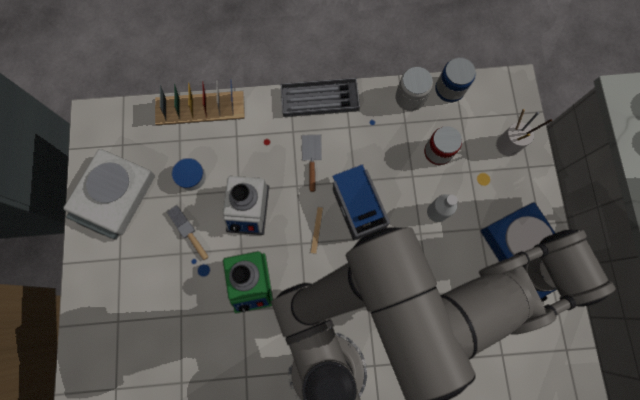

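View pics/side.png

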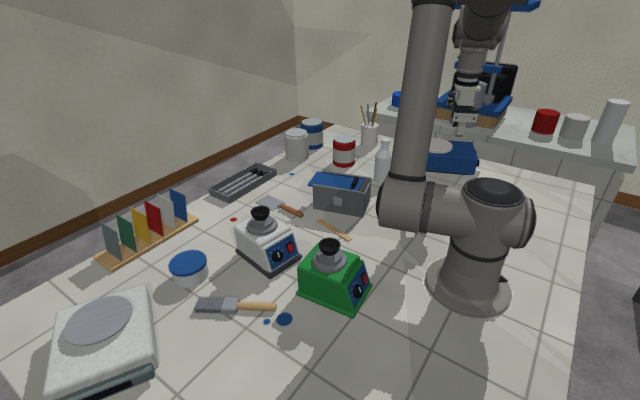

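Top view: white mixer at (246,205), with the green look-alike at (247,282). The blue-lidded grey box is at (360,202), its ridge near (370,216). The side view agrees: white mixer (268,240), green (335,275), box (340,193). Other things that could be mistaken for the target are the blue hotplate (520,235) and the white scale (108,190). I choose the white mixer with the blue panel and the box at (360,202).

```bash
cat > loc.py <<'E'
from h import *
def rect(p,mask,z):
    ys,xs=np.nonzero(mask); c=cv2.convexHull(np.stack([xs,ys],1).astype(np.int32))[:,0]
    P=np.array([atz(p,q,z)[:2] for q in c],np.float32); return cv2.minAreaRect(P)
E
python3 - <<'E'
from loc import *
t=capture('top'); s=capture('side')
for n,p in (('top',t),('side',s)):
    for k,z in [('sample_box',0),('lid_grip',109),('mixer',0),('cup_floor',143)]:
        for d in tip_of(p,k)[:3]: print(n,k,np.round(d['centre'],1),round(d['conf'],2),np.round(atz(p,d['centre'],z),1))
hsv=cv2.cvtColor(t['color'],cv2.COLOR_RGB2HSV)
m=((hsv[...,0]>100)&(hsv[...,0]<125)&(hsv[...,1]>120)).astype(np.uint8); m[:, :325]=0; m[:,390:]=0; m[:160]=0;m[240:]=0
m=cv2.morphologyEx(m,cv2.MORPH_OPEN,np.ones((3,3)))
print('lid',rect(t,m,93))
for k in ['mixer','sample_box']:
  for d in trace(t,k)[:3]: print(k,d['rect'],d['conf'])
# cup ring: dark rim
c=np.hstack([cv2.resize(t['color'][160:240,200:280],(400,400),interpolation=cv2.INTER_CUBIC),cv2.resize(t['color'][160:240,325:405],(400,400),interpolation=cv2.INTER_CUBIC)])
cv2.imwrite('pics/c.png',c[:,:,::-1])
E
```

```text
top sample_box [360.7 208.4] 0.77 [ 484.2 -150.8    0. ]
top lid_grip [368.5 217.9] 0.91 [ 430.2 -158.7  109. ]
top mixer [246.1 210.9] 0.89 [507.4 218.6   0. ]
top mixer [249.  282.8] 0.78 [278.3 219.8   0. ]
top cup_floor [238.4 192.5] 0.77 [531.3 216.5 143. ]
top cup_floor [243.9 275. ] 0.5 [291.4 210.8 143. ]
side sample_box [339.4 206.8] 0.58 [ 480.5 -126.4    0. ]
side lid_grip [353.5 178.8] 0.68 [ 446.9 -160.   109. ]
side mixer [266.8 254.4] 0.79 [521.8 208.4   0. ]
side mixer [332.9 290. ] 0.64 [281.6 215.2  -0. ]
side cup_floor [329.4 245.9] 0.89 [294.2 213.1 143. ]
side cup_floor [253.5 216.1] 0.76 [537.5 225.5 143. ]
lid ((503.23895263671875, -136.08700561523438), (175.95228576660156, 96.2478256225586), 16.042985916137695)
mixer [246.6, 205.3, 41.9, 58.4] 0.86
mixer [246.8, 284.1, 49.5, 66.5] 0.7
sample_box [360.8, 202.0, 56.4, 75.6] 0.67
sample_box [311.3, 162.7, 22.4, 62.0] 0.16
```

View pics/c.png

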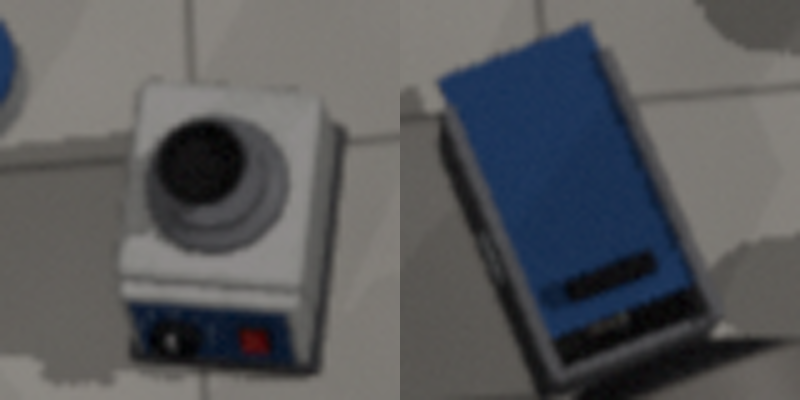

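The crop shows the white mixer with its blue panel, cup at full-image (240,192). The box lid is already slightly open, with the black ridge at full-image (367,215). I'll move above the box for a wrist look.

```bash
cat >> h.py <<'E'
def go(x,y,z,yaw):
    o=get_obs(); r=R.from_euler('xyz',o['tcp_rot']); d=r.inv().apply(np.array([x,y,z])-o['tool_pos'])/1000
    sp=-(yaw-o['tcp_rot'][2]); sp=(sp+np.pi)%(2*np.pi)-np.pi
    print('shift',np.round(d,4),'spin',round(sp,3),'pos',np.round(o['tool_pos'],1),np.round(o['tcp_rot'],3),'F',np.round(o['contact_force'],1),'w',round(float(o['grip_width']),1),'t',round(float(o['time']),2))
E
python3 -c "
from h import *
go(400,-160,420,1.85)"
```

```text
shift [ 0.2957 -0.2117 -0.0153] spin -1.416 pos [ 220.7 -476.4  404.7] [3.141 0.    0.434] F [0.2 0.8 0.3] w 91.8 t 0.9
```

```bash
python3 -m inch '[[0.295,-0.21,-0.015,-1.416,1],[0.295,-0.21,-0.015,-1.416,1],[0.295,-0.21,-0.015,-1.416,1],[0.295,-0.21,-0.015,-1.416,1],[0.295,-0.21,-0.015,-1.416,1],[0.295,-0.21,-0.015,-1.416,1],[0.295,-0.21,-0.015,-1.416,1],[0.295,-0.21,-0.015,-1.416,1]]'; python3 -c "
from h import *
go(400,-160,420,1.85)"
```

```text
time: 1.57
tool_pos: [386.1, -185.1, 418.9]
tcp_rot: [3.141, 0.0, 1.44]
contact_force: [1.1, -1.1, 0.4]
grip_width: 92.1
finger_force: 0.0
shift [ 0.0267  0.0105 -0.0011] spin -0.41 pos [ 386.1 -185.1  418.9] [3.141 0.    1.44 ] F [ 1.1 -1.1  0.4] w 92.1 t 1.57
```

```bash
python3 -m inch '[[0.025,0.01,0,-0.41,1],[0.025,0.01,0,-0.41,1],[0.025,0.01,0,-0.41,1],[0.025,0.01,0,-0.41,1],[0.025,0.01,0,-0.41,1]]'; python3 - <<'E'
from loc import *
t=capture('top'); w=capture('wrist')
print(np.round(w['pose'],2).tolist())
for n,p in (('top',t),('wrist',w)):
    for k,z in [('sample_box',0),('lid_grip',109)]:
        for d in tip_of(p,k)[:2]: print(n,k,np.round(d['centre'],1),round(d['conf'],2),np.round(atz(p,d['centre'],z),1))
for d in trace(w,'lid_grip')[:2]: print(d['rect'],d['conf'])
save(w,'w1.png')
go(430,-158,300,1.85)
E
```

```text
time: 1.98
tool_pos: [399.1, -163.3, 418.6]
tcp_rot: [3.141, 0.0, 1.846]
contact_force: [0.3, 0.3, -0.5]
grip_width: 91.6
finger_force: 0.0
[[0.96, 0.26, 0.08, 378.45], [0.27, -0.92, -0.28, -87.58], [-0.0, 0.29, -0.96, 398.73], [0.0, 0.0, 0.0, 1.0]]
top sample_box [359.1 210. ] 0.86 [ 479.4 -145.1    0. ]
top lid_grip [240.4 191.2] 0.51 [544.3 216.1 109. ]
wrist sample_box [388.6 168.5] 0.62 [ 484.5 -142.5    0. ]
wrist lid_grip [363.7 193.3] 0.96 [ 440.1 -157.4  109. ]
wrist lid_grip [389.4 169.6] 0.47 [ 456.6 -128.3  109. ]
[430.2, 185.6, 175.9, 101.3] 0.7
[378.8, 44.2, 115.7, 78.5] 0.36
shift [-0.0027  0.0315  0.1185] spin -0.007 pos [ 398.9 -163.8  418.5] [3.142 0.    1.843] F [ 0.  -0.1  0. ] w 91.9 t 2.33
```

View pics/w1.png

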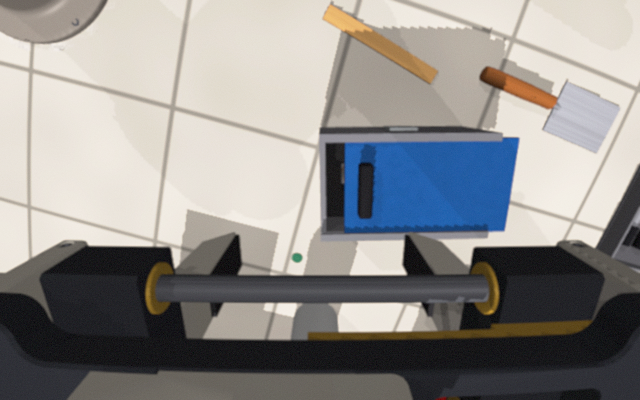

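The wrist picture shows the box with the ridge at (365,191), the lid about 25 mm open, and the box axis nearly along the image's horizontal. I'll fit the pose from the lid and ridge masks.

```bash
python3 - <<'E'
from loc import *
w=capture('wrist')
hsv=cv2.cvtColor(w['color'],cv2.COLOR_RGB2HSV)
m=((hsv[...,0]>98)&(hsv[...,0]<125)&(hsv[...,1]>120)).astype(np.uint8); m[:, :325]=0; m[:125]=0;m[242:]=0
m=cv2.morphologyEx(m,cv2.MORPH_OPEN,np.ones((3,3)))
print('lid',rect(w,m,93))
r=(hsv[...,2]<60).astype(np.uint8); r[:,:354]=0; r[:,378:]=0; r[:155]=0; r[225:]=0
ys,xs=np.nonzero(r); print(xs.min(),xs.max(),ys.min(),ys.max()); print('ridge',rect(w,r,105))
go(440,-157.5,274,1.85)
E
```

```text
lid ((505.5860290527344, -137.12779235839844), (175.89344787597656, 99.05075073242188), 16.54951286315918)
359 372 163 217
ridge ((441.73040771484375, -155.53628540039062), (12.924259185791016, 55.6043701171875), 17.55784797668457)
shift [-0.0049  0.0412  0.1445] spin -0.007 pos [ 399.  -163.8  418.5] [3.142 0.    1.843] F [-0.2 -0.3 -0.3] w 91.9 t 2.38
```

```bash
python3 -c "
from h import *
go(441,-156.5,275,1.863)"; python3 -m inch '[[-0.004,0.042,0.05,-0.02,1],[-0.004,0.042,0.1,-0.02,1],[-0.004,0.042,0.125,-0.02,1],[-0.004,0.042,0.125,-0.02,1],[-0.004,0.042,0.125,-0.02,1],[-0.004,0.042,0.125,-0.02,1]]'; python3 -c "
from h import *
w=capture('wrist')
for d in tip_of(w,'lid_grip')[:2]: print(np.round(d['centre'],1),round(d['conf'],2),np.round(atz(w,d['centre'],109),1))
go(441,-156.5,275,1.863)"
```

```text
shift [-0.0042  0.0425  0.1435] spin -0.02 pos [ 399.  -163.8  418.5] [3.142 0.    1.843] F [-0.2 -0.3 -0.3] w 91.9 t 2.38
time: 2.88
tool_pos: [440.7, -156.4, 293.4]
tcp_rot: [-3.141, -0.001, 1.864]
contact_force: [-0.5, -0.2, -0.1]
grip_width: 91.8
finger_force: 0.0
[323.4 243. ] 0.72 [ 441.5 -154.9  109. ]
shift [0.0001 0.     0.02  ] spin 0.001 pos [ 441.  -156.6  295. ] [3.140e+00 2.000e-03 1.864e+00] F [ 0.4 -0.  -0. ] w 91.5 t 2.98
```

Aligned. I'll lower to tip height 97 and close on the ridge.

```bash
python3 -m inch '[[0,0,0.018,0,1],[0,0,0.02,0,1],[0,0,0.02,0,0],[0,0,0.02,0,0],[0,0,0.02,0,0],[0,0,0.02,0,0],[0,0,0.02,0,0],[0,0,0.02,0,0]]';python3 -m inch '[[0,0,0,0,0],[0,0,0,0,0],[0,0,0,0,0]]'
```

```text
time: 3.65
tool_pos: [440.6, -156.2, 273.8]
tcp_rot: [3.141, 0.001, 1.864]
contact_force: [0.1, -0.0, -0.4]
grip_width: 56.3
finger_force: 0.0
time: 3.9
tool_pos: [440.6, -156.2, 273.5]
tcp_rot: [-3.142, -0.0, 1.864]
contact_force: [-0.5, -0.1, 0.6]
grip_width: 36.4
finger_force: 0.0
```

```bash
python3 -m inch '[[0,0,0,0,0],[0,0,0,0,0],[0,0,0,0,0],[0,0,0,0,0],[0,0,0,0,0]]'
```

```text
time: 4.32
tool_pos: [440.6, -156.2, 273.5]
tcp_rot: [3.141, 0.0, 1.864]
contact_force: [0.7, 0.2, -0.3]
grip_width: 13.8
finger_force: 30.0
```

```bash
python3 -m inch '[[0,0.015,0,0,0],[0,0.035,0,0,0],[0,0.055,0,0,0],[0,0.075,0,0,0],[0,0.095,0,0,0],[0,0.11,0,0,0],[0,0.118,0,0,0],[0,0.12,0,0,0]]'; python3 -m inch '[[0,0.003,0,0,0],[0,0.004,0,0,0],[0,0.005,0,0,0],[0,0.006,0,0,0],[0,0.006,0,0,0]]'
```

```text
time: 4.98
tool_pos: [556.3, -121.7, 273.5]
tcp_rot: [3.141, 0.001, 1.865]
contact_force: [-2.2, -3.7, 2.6]
grip_width: 13.6
finger_force: 30.0
time: 5.4
tool_pos: [560.8, -120.4, 273.5]
tcp_rot: [-3.141, 0.001, 1.863]
contact_force: [0.2, -5.1, -1.5]
grip_width: 13.7
finger_force: 30.0
```

```bash
python3 -m inch '[[0,0.001,0,0,0],[0,0.002,0,0,0],[0,0.003,0,0,0],[0,0.003,0,0,0]]'
```

```text
time: 5.73
tool_pos: [563.3, -119.7, 273.5]
tcp_rot: [-3.14, 0.0, 1.863]
contact_force: [-0.3, -5.8, 0.2]
grip_width: 13.5
finger_force: 30.0
```

```bash
python3 -m inch '[[0,0.001,0,0,0],[0,0.002,0,0,0],[0,0.003,0,0,0],[0,0.003,0,0,0]]'
```

```text
time: 6.07
tool_pos: [564.5, -119.5, 273.4]
tcp_rot: [-3.134, -0.001, 1.864]
contact_force: [-12.6, -10.0, 7.3]
grip_width: 13.7
finger_force: 30.0
```

```bash
python3 -m inch '[[0,0,0,0,0.5],[0,0,0,0,0.5],[0,0,0,0,0.5],[0,0,-0.02,0,0.5],[0,0,-0.05,0,0.5],[0,0,-0.09,0,0.5],[0,-0.04,-0.12,0,0.5],[0,-0.08,-0.13,0,0.5]]'; python3 -m inch '[[0,-0.04,-0.02,0.12,0.5],[0,-0.08,-0.02,0.24,0.5],[0,-0.12,-0.02,0.36,0.5],[0,-0.12,-0.02,0.36,0.5]]'; python3 - <<'E'
from h import *
w=capture('wrist'); save(w,'w2.png')
for k,z in [('red_jar',6),('yellow_jar',6),('green_jar',6),('sample_box',0),('lid_grip',109)]:
    for d in tip_of(w,k)[:2]: print(k,np.round(d['centre'],1),round(d['conf'],2),np.round(atz(w,d['centre'],z),1))
hsv=cv2.cvtColor(w['color'],cv2.COLOR_RGB2HSV)
c,s=np.cos(.287),np.sin(.287)
for bx in (-48,-6,36):
    X=[485.9+bx*c,-142.7+bx*s,78]; print(bx,np.round(X,1),proj(w,X))
go(485,-142,400,0.287)
E
```

```text
time: 6.73
tool_pos: [497.8, -138.6, 404.5]
tcp_rot: [3.136, 0.004, 1.867]
contact_force: [-1.0, 0.2, 0.6]
grip_width: 45.8
finger_force: 0.0
time: 7.07
tool_pos: [377.2, -173.8, 421.3]
tcp_rot: [-3.139, -0.0, 1.495]
contact_force: [0.6, -0.5, 0.1]
grip_width: 46.1
finger_force: 0.0
red_jar [402.7 141. ] 0.82 [ 481.5 -147.6    6. ]
yellow_jar [430.4 126.2] 0.75 [ 516.7 -131.5    6. ]
green_jar [371.7 150. ] 0.96 [ 441.7 -156.3    6. ]
sample_box [405.6 138.6] 0.71 [ 486.8 -145.6    0. ]
lid_grip [351.5  18.7] 0.7 [413.4 -26.2 109. ]
lid_grip [515.1 118.8] 0.68 [ 562.9 -120.2  109. ]
-48 [ 439.9 -156.3   78. ] [[380.26703276 159.91459137]]
-6 [ 480.1 -144.4   78. ] [[418.34788424 145.96741596]]
36 [ 520.4 -132.5   78. ] [[456.85761692 131.89901325]]
shift [0.0381 0.0996 0.0212] spin 1.219 pos [ 383.1 -173.5  421.1] [ 3.141 -0.     1.506] F [0.3 0.7 1. ] w 45.9 t 7.37
```

View pics/w2.png

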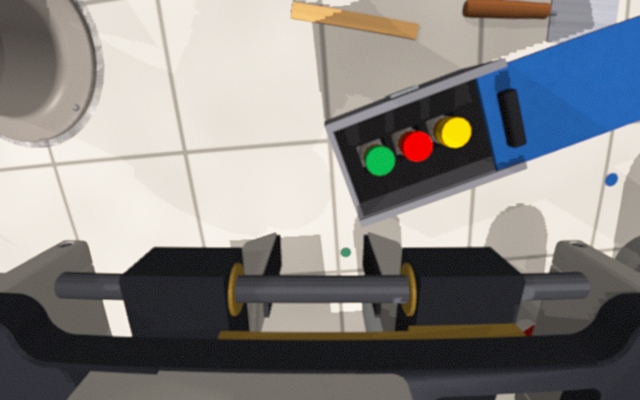

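Lid fully open (ridge at (512,118)). The caps are green (380,160), red (417,146) and yellow (454,131), so red is in the middle well, matching the predicted (418,146).

```bash
python3 -c "
from h import *
go(480,-144.5,330,0.287)"; python3 -m inch '[[0.035,0.095,0,0.12,0.53],[0.035,0.095,0.0,0.24,0.53],[0.035,0.095,0.0,0.36,0.53],[0.035,0.095,0.02,0.48,0.53],[0.035,0.095,0.04,0.6,0.53],[0.035,0.095,0.06,0.72,0.53],[0.035,0.095,0.09,0.84,0.53],[0.035,0.095,0.09,0.96,0.53]]'; python3 -c "
from h import *
go(480,-144.5,330,0.287)"
```

```text
shift [0.0352 0.0948 0.0912] spin 1.219 pos [ 383.1 -173.5  421.1] [ 3.141 -0.     1.506] F [0.3 0.7 1. ] w 45.9 t 7.37
time: 8.03
tool_pos: [478.9, -143.9, 325.7]
tcp_rot: [-3.134, 0.005, 0.54]
contact_force: [-2.1, 0.7, -0.1]
grip_width: 48.6
finger_force: 0.0
shift [ 0.0006  0.001  -0.0043] spin 0.253 pos [ 478.9 -143.9  325.7] [-3.134  0.005  0.54 ] F [-2.1  0.7 -0.1] w 48.6 t 8.03
```

```bash
python3 -m inch '[[0,0,0,0.12,0.53],[0,0,0,0.25,0.53],[0,0,0,0.252,0.53],[0,0,0,0.252,0.53]]'; python3 - <<'E'
from h import *
w=capture('wrist'); save(w,'w3.png')
hsv=cv2.cvtColor(w['color'],cv2.COLOR_RGB2HSV).astype(int)
m=(((hsv[...,0]<6)|(hsv[...,0]>174))&(hsv[...,1]>180)&(hsv[...,2]>150)).astype(np.uint8)
n,l,st,c=cv2.connectedComponentsWithStats(m)
for i in np.argsort(-st[1:,4])[:3]+1: print(st[i],c[i],atz(w,c[i],76))
go(480,-144.5,225,0.287)
E
```

```text
time: 8.37
tool_pos: [480.0, -144.8, 330.8]
tcp_rot: [-3.141, 0.0, 0.296]
contact_force: [-1.5, 0.0, 0.1]
grip_width: 48.6
finger_force: 0.0
[ 302  190   40   37 1136] [321.44278169 207.54049296] [ 479.16478578 -144.79956545   76.        ]
shift [ 0.0003 -0.0002  0.1059] spin 0.01 pos [ 479.8 -144.8  330.9] [-3.141  0.     0.297] F [ 0.9 -0.9  0.2] w 48.6 t 8.42
```

View pics/w3.png

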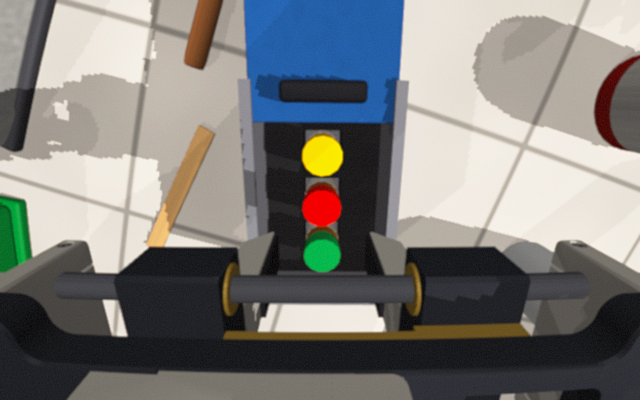

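The red cap (321,208) is centred between the fingers, and the tool is square with the box. Descending.

```bash
python3 -m inch '[[-0.0005,0,0.03,0.01,0.53],[-0.0005,0,0.06,0.01,0.53],[-0.0005,0,0.08,0.01,0.53],[-0.0005,0,0.095,0.01,0.53],[-0.0005,0,0.105,0.01,0.53],[-0.0005,0,0.105,0.01,0.53],[-0.0005,0,0.105,0.01,0.53]]'
```

```text
time: 9.0
tool_pos: [479.1, -145.4, 226.3]
tcp_rot: [-3.141, 0.0, 0.283]
contact_force: [0.1, -0.3, 1.0]
grip_width: 48.3
finger_force: 0.0
```

```bash
python3 -m inch '[[0,0,0,0,0],[0,0,0,0,0],[0,0,0,0,0],[0,0,0,0,0],[0,0,0,0,0],[0,0,0,0,0]]'
```

```text
time: 9.5
tool_pos: [479.1, -145.5, 227.0]
tcp_rot: [3.14, -0.001, 0.282]
contact_force: [-0.1, 1.2, 6.3]
grip_width: 30.6
finger_force: 30.0
```

```bash
python3 -m inch '[[0,0,-0.005,0,0],[0,0,-0.015,0,0],[0,0,-0.03,0,0],[0,0,-0.06,0,0],[0,0,-0.1,0,0],[0,0,-0.14,0,0],[0,0,-0.18,0,0],[0,0,-0.2,0,0]]';  python3 - <<'E'
from h import *
w=capture('wrist'); t=capture('top'); s=capture('side'); save(w,'w4.png')
for n,p in (('top',t),('side',s)):
    for k,z in [('mixer',0),('cup_floor',143)]:
        for d in tip_of(p,k)[:3]: print(n,k,np.round(d['centre'],1),round(d['conf'],2),np.round(atz(p,d['centre'],z),1))
go(515,150,430,0.5)
E
```

```text
time: 10.17
tool_pos: [478.6, -145.3, 432.1]
tcp_rot: [3.137, -0.005, 0.282]
contact_force: [1.1, 0.1, -0.0]
grip_width: 30.1
finger_force: 30.0
top mixer [246.6 209.3] 0.73 [512.6 216.8   0. ]
top mixer [312.2 161.4] 0.35 [656.8  -7.6   0. ]
top cup_floor [239.1 191.8] 0.79 [533.2 214.3 143. ]
side mixer [331.5 293.1] 0.92 [278.7 226.2   0. ]
side mixer [264.4 252.9] 0.67 [532.3 207.4   0. ]
side mixer [237.7 305.4] 0.34 [451.4 393.4   0. ]
side cup_floor [329.3 247. ] 0.89 [292.1 216.7 143. ]
side cup_floor [256.3 218. ] 0.7 [524.8 227.8 143. ]
shift [ 0.1172 -0.2735 -0.005 ] spin -0.218 pos [ 478.5 -145.3  424.7] [-3.139e+00  3.000e-03  2.820e-01] F [ 0.  -0.3 -1.3] w 30.2 t 10.52
```

```bash
python3 -c "
from h import *
go(465,188,430,0.38)"; python3 -m inch '[[0.02,-0.02,-0.005,-0.1,0],[0.04,-0.06,-0.005,-0.1,0],[0.081,-0.1,-0.005,-0.1,0],[0.081,-0.14,-0.005,-0.1,0],[0.081,-0.18,-0.005,-0.1,0],[0.081,-0.22,-0.005,-0.1,0],[0.081,-0.26,-0.005,-0.1,0],[0.081,-0.29,-0.005,-0.1,0]]'; python3 -m inch '[[0,-0.02,0,0,0],[0,-0.033,0,0,0],[0,-0.033,0,0,0],[0,-0.033,0,0,0]]'; python3 - <<'E'
from h import *
w=capture('wrist'); save(w,'w5.png')
for k,z in [('mixer',0),('cup_floor',143),('red_jar',0)]:
    for d in tip_of(w,k)[:2]: print(k,np.round(d['centre'],1),round(d['conf'],2),np.round(atz(w,d['centre'],z),1))
go(532,215,430,0.38)
E
```

```text
shift [ 0.0797 -0.3239 -0.0048] spin -0.098 pos [ 478.5 -145.3  424.7] [-3.139e+00  3.000e-03  2.820e-01] F [ 0.  -0.3 -1.3] w 30.2 t 10.52
time: 11.18
tool_pos: [474.9, 157.8, 429.7]
tcp_rot: [-3.141, 0.003, 0.382]
contact_force: [0.4, 0.6, -1.5]
grip_width: 30.4
finger_force: 30.0
time: 11.52
tool_pos: [463.5, 186.7, 430.1]
tcp_rot: [3.142, 0.002, 0.384]
contact_force: [0.9, 0.1, 0.2]
grip_width: 30.3
finger_force: 30.0
mixer [320.1 121.1] 0.74 [515.3 209.5   0. ]
cup_floor [327.3 115.3] 0.96 [529.5 208.1 143. ]
red_jar [319.3 222.7] 0.65 [384.1 158.1   0. ]
shift [ 0.074  -0.0022  0.0008] spin 0.0 pos [464.1 185.4 430.8] [3.141e+00 1.000e-03 3.800e-01] F [-0.4  0.1 -0.2] w 30.3 t 11.72
```

View pics/w5.png

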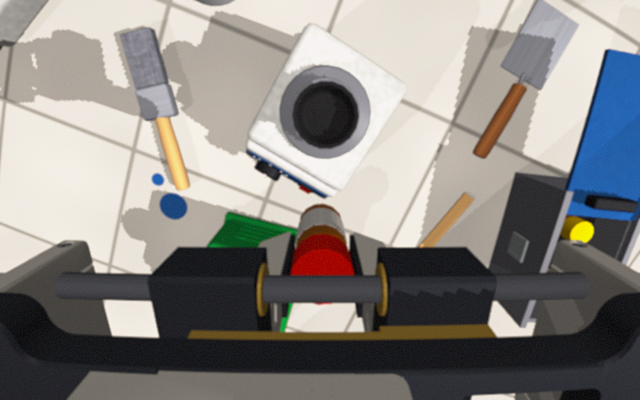

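Red-capped jar is held upright at (320,255). The white mixer's cup is directly ahead at (326,114), nearly below the camera. I'll refine it by fitting the dark rim, and check that the jar is upright.

```bash
python3 - <<'E'
from h import *
w=capture('wrist')
g=cv2.cvtColor(w['color'],cv2.COLOR_RGB2GRAY)
print(np.round(np.array(w['pose'])[:3,3],1), g[114,285:370:4], g[75:160:4,326])
for th in (45,60,75):
    m=(g<th).astype(np.uint8); m[:60]=0;m[160:]=0;m[:,:280]=0;m[:,375:]=0
    m=cv2.morphologyEx(m,cv2.MORPH_OPEN,np.ones((5,5)))
    c=max(cv2.findContours(m,0,1)[0],key=cv2.contourArea); e=cv2.fitEllipse(c)
    print(th,e, [np.round(atz(w,e[0],z)[:2],1) for z in (143,157)])
d=tip_of(w,'cup_floor')[0]; print(d['centre'],atz(w,d['centre'],143))
o=get_obs(); x,y,z=o['tool_pos']; print('jar proj',proj(w,[[x,y,z-221],[x,y,z-221+72]]))
j=tip_of(w,'red_jar')[0]; print(j['centre'],atz(w,j['centre'],z-221))
E
```

```text
[537.7 214.8 410.9] [104  91  41  34  40  43  43  37  43  40  42  43  32  27  24  24  21  40
 149 169 170 240] [150 135  49  26  20  45  39  44  39  37  43  45  39  36  23  25  27  22
  38 139 141 204]
45 ((323.1253356933594, 115.1160888671875), (61.05130386352539, 63.51435089111328), 178.53379821777344) [array([529.5, 210. ]), array([529.9, 210.2])]
60 ((322.6517639160156, 115.0107421875), (63.28392791748047, 64.58999633789062), 179.60877990722656) [array([529.4, 210.4]), array([529.8, 210.6])]
75 ((322.6101989746094, 115.01210021972656), (64.09040832519531, 65.17176818847656), 0.1575600951910019) [array([529.4, 210.4]), array([529.8, 210.6])]
[326.7, 114.7] [530.88438136 207.31107121 143.        ]
jar proj [[321.27353164 222.10649787]
 [321.20224425 277.8122468 ]]
[321.8, 220.6] [465.20865186 185.59197707 210.05113593]
```

```bash
python3 - <<'E'
from h import *
w=capture('wrist')
c=np.clip(w['color'][70:160,270:380].astype(int)*2,0,255).astype(np.uint8)
c=cv2.resize(c,None,fx=6,fy=6,interpolation=cv2.INTER_CUBIC)
# predicted outlines for centre (530,209)
a=np.linspace(0,2*np.pi,60)
for (r,z,col) in ((27,157,(255,0,0)),(23,157,(255,255,0)),(18,143,(0,255,0))):
    P=proj(w,np.stack([529.7+r*np.cos(a),209.5+r*np.sin(a),0*a+z],1))
    cv2.polylines(c,[np.int32((P-[270,70]+.5)*6)],True,col,1)
cv2.imwrite('pics/cup.png',c[:,:,::-1])
E
```

```text
(no output)
```

View pics/cup.png

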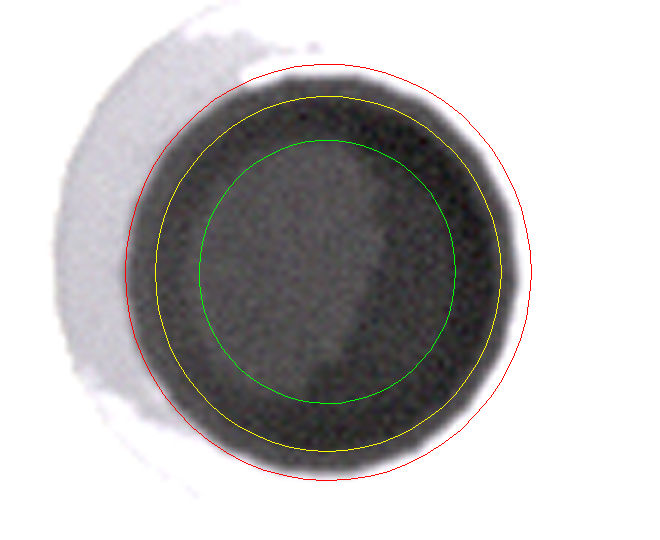

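Outer rim centre is about (322.9,115), giving the cup at about (529.7,210.4). The drawn circles sit about 1 px too far right. Moving over the cup.

```bash
python3 -c "
from h import *
go(529.7,210.4,390,0.38)"; python3 -m inch '[[0.025,0.0005,0,0,0],[0.05,0.001,0,0,0],[0.07,0.001,0.01,0,0],[0.07,0.001,0.025,0,0],[0.07,0.001,0.04,0,0],[0.07,0.001,0.04,0,0],[0.07,0.001,0.04,0,0]]'; python3 -c "
from h import *
go(529.7,210.4,390,0.38)"
```

```text
shift [0.0703 0.0015 0.0411] spin 0.001 pos [463.9 185.7 431.2] [3.141 0.    0.381] F [ 0.4  0.1 -0.8] w 30.3 t 11.92
time: 12.5
tool_pos: [529.0, 211.2, 390.7]
tcp_rot: [-3.141, 0.002, 0.381]
contact_force: [-0.1, -0.3, -0.5]
grip_width: 30.1
finger_force: 30.0
shift [0.0003 0.001  0.0007] spin 0.001 pos [529.  211.2 390.7] [-3.141e+00  2.000e-03  3.810e-01] F [-0.1 -0.3 -0.5] w 30.1 t 12.5
```

```bash
python3 -m inch '[[0,0.0007,0.005,0,0],[0,0.0007,0.01,0,0],[0,0.0007,0.015,0,0],[0,0.0007,0.018,0,0],[0,0.0007,0.021,0,0],[0,0.0007,0.021,0,0]]'; python3 -m inch '[[0,0,0.001,0,0],[0,0,0.002,0,0],[0,0,0.003,0,0],[0,0,0.003,0,0]]'
```

```text
time: 13.0
tool_pos: [529.1, 210.8, 369.6]
tcp_rot: [-3.142, 0.001, 0.382]
contact_force: [-0.2, 0.5, -1.2]
grip_width: 29.8
finger_force: 30.0
time: 13.33
tool_pos: [529.2, 210.8, 367.1]
tcp_rot: [3.141, 0.0, 0.382]
contact_force: [1.3, 0.7, -1.1]
grip_width: 29.9
finger_force: 30.0
```

```bash
python3 -m inch '[[0,0,0.001,0,0],[0,0,0.002,0,0],[0,0,0.002,0,0]]'; python3 -m inch '[[0,0,0.001,0,0],[0,0,0.001,0,0],[0,0,0.001,0,0]]'; python3 -m inch '[[0,0,0.001,0,0],[0,0,0.001,0,0],[0,0,0.001,0,0]]'
```

```text
time: 13.58
tool_pos: [529.2, 210.8, 365.0]
tcp_rot: [3.142, 0.0, 0.382]
contact_force: [0.2, 0.5, -0.3]
grip_width: 30.1
finger_force: 30.0
time: 13.83
tool_pos: [529.3, 210.8, 364.2]
tcp_rot: [3.141, -0.0, 0.382]
contact_force: [-0.5, 0.4, -1.1]
grip_width: 30.1
finger_force: 30.0
time: 14.08
tool_pos: [529.3, 210.8, 363.5]
tcp_rot: [3.141, -0.0, 0.382]
contact_force: [-0.5, 0.5, 2.5]
grip_width: 30.3
finger_force: 30.0
```

```bash
python3 -m inch '[[0,0,0.001,0,0],[0,0,0.002,0,0],[0,0,0.002,0,0],[0,0,0.002,0,0]]'; python3 -c "
from h import *
a=[]
for i in range(6): capture('top'); o=get_obs(); a.append(list(o['contact_force'])+[o['tool_pos'][2]])
print(np.round(np.mean(a,0),2),np.round(np.std(a,0),2))"
```

```text
time: 14.42
tool_pos: [529.3, 210.8, 361.4]
tcp_rot: [3.141, -0.0, 0.382]
contact_force: [-0.7, 0.2, 3.2]
grip_width: 30.2
finger_force: 30.0
[-2.7000e-01  1.7000e-01  3.2600e+00  3.6137e+02] [0.57 0.3  0.41 0.04]
```

```bash
python3 -m inch '[[0,0,0.001,0,0],[0,0,0.002,0,0],[0,0,0.002,0,0],[0,0,0.002,0,0]]'; python3 -c "
from h import *
a=[]
for i in range(8): w=capture('wrist'); o=get_obs(); a.append(list(o['contact_force'])+[o['tool_pos'][2]])
print(np.round(np.mean(a,0),2),np.round(np.std(a,0),2)); s=capture('side')
c=cv2.resize(s['color'][150:290,200:340],(400,400),interpolation=cv2.INTER_CUBIC)
v=np.hstack([c,cv2.resize(w['color'],(400,400))]); cv2.imwrite('pics/fin.png',v[:,:,::-1])"
```

```text
time: 15.05
tool_pos: [529.3, 210.8, 359.3]
tcp_rot: [3.141, -0.0, 0.382]
contact_force: [-0.9, 0.6, 4.5]
grip_width: 30.5
finger_force: 30.0
[-1.6000e-01  9.0000e-02  4.6900e+00  3.5933e+02] [0.48 0.42 0.2  0.03]
```

View pics/fin.png

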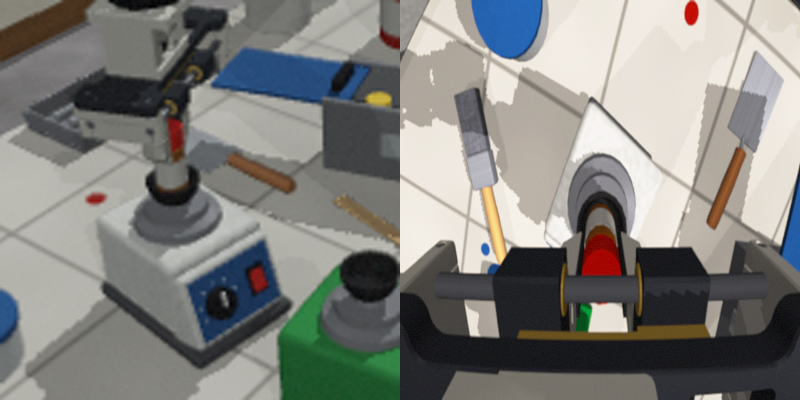

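The jar stands upright in the white mixer's cup, which is pressed. The measured 4.7 N plus the jar's 0.8 N weight is 5.5 N, so half travel, and the stiffness checks at 0.7 N/mm. Now I hold it.

```bash
H='x'; python3 -m inch '[[0,0,0,0,0],[0,0,0,0,0],[0,0,0,0,0],[0,0,0,0,0],[0,0,0,0,0],[0,0,0,0,0],[0,0,0,0,0],[0,0,0,0,0]]'
python3 -m inch '[[0,0,0,0,0],[0,0,0,0,0],[0,0,0,0,0],[0,0,0,0,0],[0,0,0,0,0],[0,0,0,0,0],[0,0,0,0,0],[0,0,0,0,0]]' | head -2
python3 -m inch '[[0,0,0,0,0],[0,0,0,0,0],[0,0,0,0,0],[0,0,0,0,0],[0,0,0,0,0],[0,0,0,0,0],[0,0,0,0,0],[0,0,0,0,0]]' | head -2
python3 -m inch '[[0,0,0,0,0],[0,0,0,0,0],[0,0,0,0,0],[0,0,0,0,0],[0,0,0,0,0],[0,0,0,0,0],[0,0,0,0,0],[0,0,0,0,0]]' | head -2
python3 -m inch '[[0,0,0,0,0],[0,0,0,0,0],[0,0,0,0,0],[0,0,0,0,0],[0,0,0,0,0],[0,0,0,0,0],[0,0,0,0,0],[0,0,0,0,0]]'
python3 -c "
from plant import *
print(close_job())"
```

```text
time: 16.17
tool_pos: [529.3, 210.8, 359.3]
tcp_rot: [3.141, -0.0, 0.382]
contact_force: [0.0, 0.9, 4.0]
grip_width: 30.3
finger_force: 30.0
time: 16.83
tool_pos: [529.3, 210.8, 359.2]
time: 17.5
tool_pos: [529.2, 210.8, 359.2]
time: 18.17
tool_pos: [529.2, 210.8, 359.2]
time: 18.83
tool_pos: [529.2, 210.8, 359.2]
tcp_rot: [3.142, -0.0, 0.382]
contact_force: [0.1, 0.4, 5.3]
grip_width: 30.1
finger_force: 30.0
the job is handed in; nothing more can be done
None
```

Job handed in at 18.8 s (verdict not shown): the lid is fully open, and the red-capped jar stands in the white mixer's cup, held about half pressed (about 5 mm, 5.5 N) for over 3 s and still gripped; the other two jars stayed in the box.

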